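Shut the vents of the cooling spawn jars, smallest first

ROBOT

A 7-joint arm with a two-finger parallel gripper is mounted at the origin on the work surface. World frame = base frame: x ahead of the robot, y to its left, z up, the work surface at z = 0. Lengths are in mm, angles in rad, forces in N, time in s.
With the tool pointing down it reaches from about 400 to 900 mm from the base axis. Payload 5.5 kg.
Tool frame: the origin (TCP) lies on the mounting face of the last link; the fingertips stand 173 mm ahead of it and the grasp point (between the pads) lies grasp_offset ahead of it (grasp_offset is the distance from the TCP to the grasp point, in mm); z points along the fingers, y is the line along which they close (so a half turn about z gives the same grasp; the last joint's range is limited). The gripper opens to 85 mm and grips with 20 to 120 N. Pads are 22 mm wide; open, the fingers measure 114 mm over their backs; the gripper's body (76 mm by 85 mm) begins 54 mm behind the grasp point. The pads swing forward as they close: fully open they stand 13 mm farther back than shut.
Start: joints at [1.543, 0.501, -0.427, 1.55, 0.221, 1.138, -0.21], TCP at [186.394, -622.698, 404.71] pointing down, gripper open.
Joint ranges: [-2.88, 2.88], [-0.31, 2.03], [-1.54, 1.56], [0.2, 2.42], [-1.41, 4.55], [0.19, 2.02], [-2.57, 2.57]. Speed limits (rad/s): [2.57, 2.57, 3.14, 3.14, 3.14, 3.14, 3.14].

INTERFACE

Orientations are given as a 3x3 rotation matrix whose columns are the frame's x, y, z axes.
In Python, from bench import observe, read_camera, job_done, grasp_offset gives the robot as it stands.
- The arm moves only by the shell command python3 -m handwheel 'ROWS' [OPENING] [FORCE]. ROWS is JSON, a list of rows, each a list of 2 entries, a list of its own where there are three numbers: the shift along the tool's x, y, z normalised to -1 to 1, where 1 is 0.05 m, then the turn about the tool's z normalised to -1 to 1, where 1 is 0.1 rad. In form: [[[tx, ty, tz], spin], ...]. A call has 1 to 12 rows; each row shifts and turns the commanded pose from where the row before left it, along the tool's axes as they then stand; what a row does not reach is not made up. A row lasts 1/10 s, in which the tool goes at most 50 mm and 8.59 degrees, less where a joint would pass 70% of its speed; a pose out of reach is approached as far as the arm can. A call with a number of a shift or a turn outside -1 to 1 is refused whole. A call with a gripper value outside its range is refused whole. OPENING is the opening, from 0 (shut) to 1 (fully open), set as the call begins (- or left out, the last holds). The fingers move at their own pace and stop on an object; FORCE is the grip in N (left out, the last holds). Time passes only in rows, so rows that do not move let the fingers close. It gives the time, the measured TCP pose, the force, the opening and the grip force at its end, in the units of the state.
- observe(): the state, without advancing time (a new reading comes with each control period).
- read_camera(name): name is "side" or "top"; returns a dict with "color" (400x640x3 uint8, red, green, blue), "vfov" (degrees; the focal length in pixels is half the picture's height over the tangent of half this angle, whatever the lens; pixels are square), "cx", "cy" (the principal point, pixels), "k1" (the pictures are not rectified: a ray, as slopes to the right and down, at radius r is drawn at 1 + k1 r^2 times it, then the intrinsics apply), "rvec" (rotation vector, rad) and "tvec" (3), from world to camera coordinates, as OpenCV has them. Camera axes: x right, y down, z forward; pixel columns grow to the right and rows downward; lengths in mm; the calibration is good to about 2 mm. A picture is of the moment at which its call begins. There is no depth.
- job_done(): hands the job in; it is judged then, once.
The state is a dict: "clock": time; "joint_positions": joint angles; "qvel": joint speeds; "effort": joint torques, N m; "tcp_pos": TCP position; "tcp_rot": TCP orientation; "wrist_force": force on the tool from outside, world axes, zero at the start; "moment": the same for the moment, N m; "width": finger opening in mm; "gripper_force": force on a finger pad.
Only numpy, scipy, OpenCV 4.12 (cv2) and the standard library are available. Lean on these libraries where they do the work, as an engineer would, in place of code of your own. Each camera call takes 0.05 s, during which the arm holds its last target. There are 200 camera calls.

TASK

The jars have just left the steriliser and the smallest cools quickest: press down the raised vent plug on the lid of the small jar, then the medium jar's, then the large jar's, each all the way down with a light touch. Do not lift, tip or shove any jar, leave the plain-lidded jar and everything else where it is, and finish clear of it all.

Things in the scene. Friction and masses are not known exactly. Their poses are not given: they have to be found in the camera images.
- small_jar: the small vented jar: loose, upright round black plastic jar, 60 mm diameter, flat white lid 52 mm across whose top is 95 mm above the jar's base; origin at the centre of its underside, z up. A vent plug stands up in the middle of the lid
- small_vent_top (a point): centre of the top face of the small jar's vent plug (moves with it). The plug is a dark flat-topped round head, 26 mm across and 10 mm thick, on a thinner 12 mm grey stem; its top is 30 mm above the lid when fully raised, 18 mm above it when fully down and let go. The head is cushioned: it gives up to 9 mm on the stem, about 1.8 N per mm, and springs back when let go
- small_vent (a joint): how far the stem of the small jar's vent plug has been pushed down, m: 0 = fully raised, 0.012 = fully down on its stop (above 0.009 is shut). It slides straight down against a steady drag of about 4 N (so the head first gives about 2 mm), and stays where it is left (no spring); it starts within 3 mm of fully raised. Pressing the plug or its jar with more than 20 N is too hard
- medium_jar: the medium vented jar: loose, upright round black plastic jar, 76 mm diameter, flat white lid 68 mm across whose top is 120 mm above the jar's base; origin at the centre of its underside, z up. A vent plug stands up in the middle of the lid
- medium_vent_top (a point): centre of the top face of the medium jar's vent plug (moves with it). The plug is a dark flat-topped round head, 26 mm across and 10 mm thick, on a thinner 12 mm grey stem; its top is 30 mm above the lid when fully raised, 18 mm above it when fully down and let go. The head is cushioned: it gives up to 9 mm on the stem, about 1.8 N per mm, and springs back when let go
- medium_vent (a joint): how far the stem of the medium jar's vent plug has been pushed down, m: 0 = fully raised, 0.012 = fully down on its stop (above 0.009 is shut). It slides straight down against a steady drag of about 4 N (so the head first gives about 2 mm), and stays where it is left (no spring); it starts within 3 mm of fully raised. Pressing the plug or its jar with more than 20 N is too hard
- large_jar: the large vented jar: loose, upright round black plastic jar, 92 mm diameter, flat white lid 84 mm across whose top is 150 mm above the jar's base; origin at the centre of its underside, z up. A vent plug stands up in the middle of the lid
- large_vent_top (a point): centre of the top face of the large jar's vent plug (moves with it). The plug is a dark flat-topped round head, 26 mm across and 10 mm thick, on a thinner 12 mm grey stem; its top is 30 mm above the lid when fully raised, 18 mm above it when fully down and let go. The head is cushioned: it gives up to 9 mm on the stem, about 1.8 N per mm, and springs back when let go
- large_vent (a joint): how far the stem of the large jar's vent plug has been pushed down, m: 0 = fully raised, 0.012 = fully down on its stop (above 0.009 is shut). It slides straight down against a steady drag of about 4 N (so the head first gives about 2 mm), and stays where it is left (no spring); it starts within 3 mm of fully raised. Pressing the plug or its jar with more than 20 N is too hard
- mat: fixed flat cork mat, 220 x 560 x 4 mm, the four jars stand on it; origin at the centre of its underside, long side along its y. The three vented jars and the plain one stand in any order in a zigzag along it, centres at least 130 mm apart
- plain_jar: bystander: loose black jar, 68 mm diameter, 108 mm high, plain white lid without any vent plug; origin at the centre of its underside; leave alone
- dish: bystander: loose round covered glass dish, 58 mm across, 13 mm high, on the mat among the jars; origin at the centre of its underside
- spare_ring: bystander: loose white plastic ring, 54 mm across, 12 mm high, on the mat among the jars; origin at the centre of its underside
- spatula: bystander: loose spatula about 200 mm long lying on the bench between robot and mat, to the robot's right; origin on its underside
- marker: bystander: loose black marker, 16 mm thick, 130 mm long, lying on the bench between robot and mat, to the robot's left; origin on its underside at mid-length
- spray: bystander: loose closed white bottle, 64 mm diameter, 170 mm high, left of the mat; origin at the centre of its underside
- cup: bystander: loose steel cup, 76 mm across the rim, 85 mm high, right of the mat; origin at the centre of its underside
Things that resemble listed ones, but are neither listed nor needed, are in the scene too. What is shaped like the small_jar but red is not meant. Leave any green look-alike of the large_jar alone.

How it is judged:
By the outcome, as a careful person would: the job done as asked, in the order asked, and still so for the second after the job is handed in, with the robot touching nothing.
It also fails if it takes over 45 s, if anything falls off the work surface, if the arm or the gripper's body presses on something with over 40 N, if the wrist force passes 120 N, or if a joint passes its speed limit or range.

## Working session

There is one attempt and no reset: what is moved stays moved. The work goes in short steps, Python scripts to look and compute and a shell command to move; the robot and the scene stay as the last step left them, time stands still between calls to the robot, and variables do not carry over. Pictures are saved under pics/ and viewed, at most 10 in all, crops included, and the job is handed in when it is done.

```bash
mkdir -p pics
cat > h.py <<'E'
import numpy as np, cv2
from bench import observe, read_camera, job_done, grasp_offset
def ray(c,u,v):
    f=200/np.tan(np.radians(c["vfov"])/2)
    K=np.array([[f,0,c["cx"]],[0,f,c["cy"]],[0,0,1.]])
    d=np.array([(u-c["cx"])/f,(v-c["cy"])/f]); s=d.copy()
    for _ in range(30): s=d/(1+c["k1"]*(s@s))
    R=cv2.Rodrigues(np.array(c["rvec"],float))[0]
    return -R.T@np.array(c["tvec"],float).ravel(), R.T@np.array([s[0],s[1],1])
def onplane(c,u,v,z):
    o,d=ray(c,u,v); return o+d*(z-o[2])/d[2]
def project(c,p):
    f=200/np.tan(np.radians(c["vfov"])/2)
    R=cv2.Rodrigues(np.array(c["rvec"],float))[0]
    q=R@np.array(p,float)+np.array(c["tvec"],float).ravel(); s=q[:2]/q[2]
    s=s*(1+c["k1"]*(s@s)); return s*f+[c["cx"],c["cy"]]
E
python3 - <<'E'
from h import *
for n in("side","top"):
    c=read_camera(n); cv2.imwrite(f"pics/{n}0.png",c["color"][:,:,::-1]); print(n,{k:v for k,v in c.items() if k!="color"}, ray(c,320,200))
s=observe(); print(s, grasp_offset)
E
```

```text
side {'vfov': 56.00691459994398, 'cx': 322.58139576337175, 'cy': 195.0119419393664, 'k1': -0.04871924384250951, 'rvec': array([ 0.670891  , -2.41487352,  1.36302447]), 'tvec': array([403.23259218, 243.73646427, 963.29440684])} (array([-39.27088225, 802.16391979, 710.58493178]), array([ 0.46342172, -0.71561626, -0.52283525]))
top {'vfov': 52.744979328141184, 'cx': 318.6148705473466, 'cy': 204.53861548782874, 'k1': -0.0889981588523198, 'rvec': array([ 2.20660943, -1.97112511,  0.22387384]), 'tvec': array([ -45.40704258,  494.95563634, 1141.03661143])} (array([ 225.409199  ,  -24.86382975, 1223.75647621]), array([ 0.23786493,  0.02732845, -0.97098497]))
{'clock': 0.1, 'joint_positions': array([ 1.54322179,  0.50172594, -0.42682649,  1.55135323,  0.22081018,
        1.13827944, -0.21030685]), 'qvel': array([-5.96856755e-04, -2.86699380e-03, -7.09865669e-05, -3.19547691e-04,
       -7.66951648e-04, -6.98923791e-04,  5.10964905e-04]), 'effort': array([-1.12244231e-02, -5.70809913e+01, -5.83845288e+00, -2.81746048e+01,
        1.05922669e-02,  5.53970196e-03, -2.72464615e-05]), 'tcp_pos': array([ 186.22131479, -622.41726212,  403.77889697]), 'tcp_rot': array([[ 9.58003786e-01,  2.86755220e-01, -4.35378038e-04],
       [ 2.86755544e-01, -9.58002361e-01,  1.65337968e-03],
       [ 5.70220631e-05, -1.70879106e-03, -9.99998538e-01]]), 'wrist_force': array([-0.74607925,  0.19411461,  0.25937711]), 'moment': array([ 0.01684652, -0.00792458, -0.01752127]), 'gripper_force': 0.0, 'width': 85.117628162102} 154.70000000000002
```

View pics/side0.png

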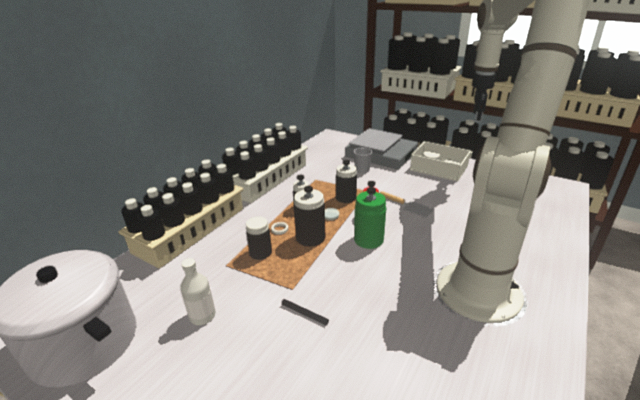

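View pics/top0.png

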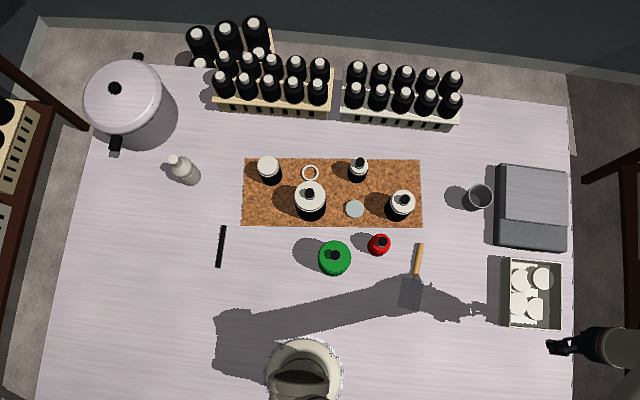

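The side view shows the plugs at about (308,190), (300,180) and (346,162). In the top view they are at (310,193), (358,162) and (403,200), with the green decoy at (334,257), the red one at (380,243) and the plain jar at (269,168). I'll zoom in to get exact head pixels.

Run:
```python
import cv2,numpy as np
s=cv2.imread("pics/side0.png");t=cv2.imread("pics/top0.png")
a=cv2.resize(s[150:250,280:380],None,fx=4,fy=4,interpolation=0)   # 400x400
b=cv2.resize(t[145:225,290:420],None,fx=3,fy=3,interpolation=0)
cv2.imwrite("pics/c0.png",np.hstack([a,np.vstack([b,np.zeros((160,390,3),np.uint8)])]))
```

```text
(no output)
```

View pics/c0.png

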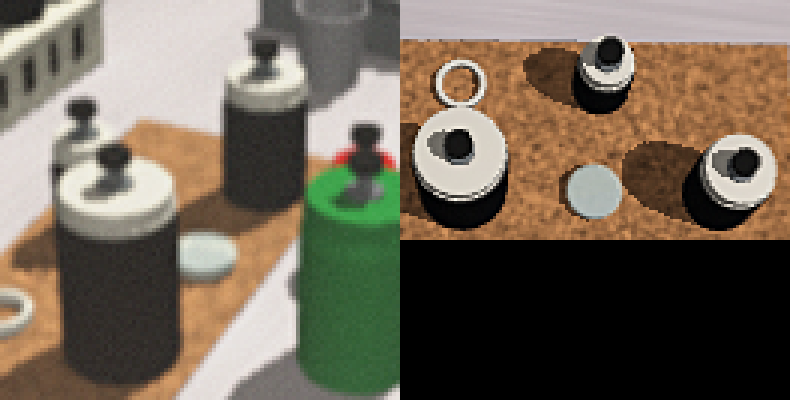

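The crop shows the large jar at left, the small one at the back and the medium one at right, with all three heads clear in both views. Next I'll triangulate them.

Run:
```python
from h import *
cs={n:read_camera(n) for n in("side","top")}
J={"small":((300.2,177.2),(360,162),95),"medium":((346.2,162.5),(405,199),120),"large":((308.5,189.2),(309.7,193.3),150),"green":((372,184),(335,255.5),150)}
def blob(c,p,r,lo):
    g=c["color"].max(2); u,v=map(round,p); w=g[v-r:v+r+1,u-r:u+r+1]
    n,l,st,ce=cv2.connectedComponentsWithStats((w<lo).astype(np.uint8))
    k=l[r,r]; return ce[k]+[u-r,v-r],st[k]
for n,(ps,pt,h) in J.items():
    t,st=blob(cs["top"],pt,6,60); print(n,"top blob",t.round(1),st)
    for q in (ps,):
        o1,d1=ray(cs["side"],*q); o2,d2=ray(cs["top"],*t)
        x=np.linalg.lstsq(np.c_[d1,-d2],o2-o1,rcond=None)[0]
        a,b=o1+d1*x[0],o2+d2*x[1]; print("  tri",((a+b)/2).round(1),"gap",np.linalg.norm(a-b).round(1),"expected top",4+h+30)
    print("  on plane top", onplane(cs["top"],*t,4+h+28).round(1))
    # white lid centroid via hull
    im=cs["top"]["color"].astype(int); m=((im.min(2)>140)).astype(np.uint8); R=22
    u,v=map(round,pt); w=np.zeros_like(m); w[v-R:v+R,u-R:u+R]=m[v-R:v+R,u-R:u+R]
    N,l,s2,ce=cv2.connectedComponentsWithStats(w); 
    if N>1:
        k=max((k for k in range(1,N) if s2[k,0]>u-R and s2[k,0]+s2[k,2]<u+R),key=lambda k:s2[k,4],default=None)
        if k:
            pts=np.argwhere(l==k)[:,::-1].astype(np.int32); hull=cv2.convexHull(pts)[:,0]
            w3=np.array([onplane(cs["top"],*p,4+h)[:2] for p in hull],np.float32); (e,dd,_)=cv2.fitEllipse(w3); print("  lid centre",np.round(e,1),np.round(dd,1))
```

```text
small top blob [359.1 162.4] [ 1  2 10 11 75]
  tri [618.  -93.8 122. ] gap 1.8 expected top 129
  on plane top [617.  -93.1 127. ]
medium top blob [404.1 199.2] [ 0  2 11 10 77]
  tri [ 516.6 -225.9  144.5] gap 3.0 expected top 154
  on plane top [ 516.  -223.9  152. ]
  lid centre [ 518.8 -227.7] [65.1 69.2]
large top blob [308.8 192.9] [ 1  1  9 11 79]
  tri [496.9  36.1 175.4] gap 3.4 expected top 184
  on plane top [496.7  36.5 182. ]
  lid centre [513.   35.8] [ 86.5 125.6]
green top blob [334.3 254.6] [ 1  0 10 10 84]
  tri [337.8 -48.6 194.9] gap 2.5 expected top 184
  on plane top [340.4 -48.5 182. ]
```

```bash
cat > go.py <<'E'
import sys; from h import *
T={"small":(617.5,-93.5,117),"medium":(516.5,-225,142),"large":(497,36,172)}[sys.argv[1]]
s=observe(); R=s["tcp_rot"]; p=s["tcp_pos"]; tip=p+173*R[:,2]
d=R.T@(np.array(T)-tip); print("clock",s["clock"].__round__(2),"tip",tip.round(1),"tilt z",R[:,2].round(4),"F",s["wrist_force"].round(1),"width",round(s["width"],1),"j",s["joint_positions"].round(2))
print("tool-units to free-down top",(d/50).round(3),"mm",d.round(1))
E
python3 -m handwheel '[[[0.66,-0.45,0],0],[[0.66,-0.45,0],0],[[0.66,-0.45,0],0],[[0.66,-0.45,0],0],[[0.66,-0.45,0],0],[[0.66,-0.45,0],0],[[0.66,-0.45,0],0],[[0.66,-0.45,0],0],[[0.66,-0.45,0],0],[[0.66,-0.45,0],0],[[0.66,-0.45,0],0],[[0.66,-0.45,0],0]]' 0 20; python3 go.py small
```

```text
clock: 1.4
tcp_pos: [489.0, -249.1, 404.7]
tcp_rot: [[0.958, 0.287, -0.0], [0.287, -0.958, -0.0], [-0.0, 0.0, -1.0]]
wrist_force: [0.9, -0.9, -0.9]
width: 0.2
gripper_force: 0.0
clock 1.4 tip [ 489.  -249.2  231.7] tilt z [-0.e+00 -2.e-04 -1.e+00] F [ 0.9 -0.9 -0.9] width 0.2 j [ 0.93  0.35 -0.62  1.8   0.23  1.06 -1.06]
tool-units to free-down top [ 3.354 -2.247  2.294] mm [ 167.7 -112.4  114.7]
```

```bash
python3 -m handwheel '[[[0.66,-0.44,0],0],[[0.66,-0.44,0],0],[[0.66,-0.44,0],0],[[0.66,-0.44,0],0],[[0.5,-0.35,0],0],[[0,0,0],0],[[0,0,0],0]]'; python3 go.py small
```

```text
clock: 2.1
tcp_pos: [608.6, -103.5, 404.3]
tcp_rot: [[0.957, 0.289, -0.001], [0.289, -0.957, 0.0], [-0.001, -0.0, -1.0]]
wrist_force: [-0.8, -0.8, -0.1]
width: -0.0
gripper_force: 0.0
clock 2.1 tip [ 608.5 -103.5  231.3] tilt z [-7.e-04  2.e-04 -1.e+00] F [-0.8 -0.8 -0.1] width -0.0 j [ 0.6   0.49 -0.65  1.63  0.32  1.13 -1.4 ]
tool-units to free-down top [ 0.232 -0.139  2.286] mm [ 11.6  -6.9 114.3]
```

```bash
python3 -m handwheel '[[[0.23,-0.14,0.1],0],[[0,0,0.4],0],[[0,0,0.4],0],[[0,0,0.4],0],[[0,0,0.3],0],[[0,0,0.1],0],[[0,0,0],0],[[0,0,0],0]]'; python3 go.py small
python3 - <<'E'
from h import *
I=[]
for n,p in(("side",(300,180)),("top",(360,162))):
    c=read_camera(n); print(n,project(c,[617.5,-93.5,127]),project(c,observe()["tcp_pos"]-[0,0,173])); u,v=p
    I.append(cv2.resize(c["color"][v-40:v+40,u-40:u+40,::-1],None,fx=5,fy=5,interpolation=cv2.INTER_CUBIC))
cv2.imwrite("pics/s1.png",np.hstack(I))
E
```

```text
clock: 2.9
tcp_pos: [617.9, -94.5, 320.5]
tcp_rot: [[0.958, 0.286, 0.001], [0.286, -0.958, -0.0], [0.001, 0.0, -1.0]]
wrist_force: [0.1, 0.8, -0.1]
width: 0.3
gripper_force: 0.0
clock 2.9 tip [618.2 -94.5 147.5] tilt z [ 1.3e-03 -1.0e-04 -1.0e+00] F [ 0.1  0.8 -0.1] width 0.3 j [ 0.55  0.59 -0.61  1.68  0.39  0.99 -1.47]
tool-units to free-down top [-0.008 -0.023  0.61 ] mm [-0.4 -1.1 30.5]
side [299.93622017 175.86471122] [299.6421538  170.14064737]
top [359.30063231 162.25139408] [360.32909078 159.67663467]
```

View pics/s1.png

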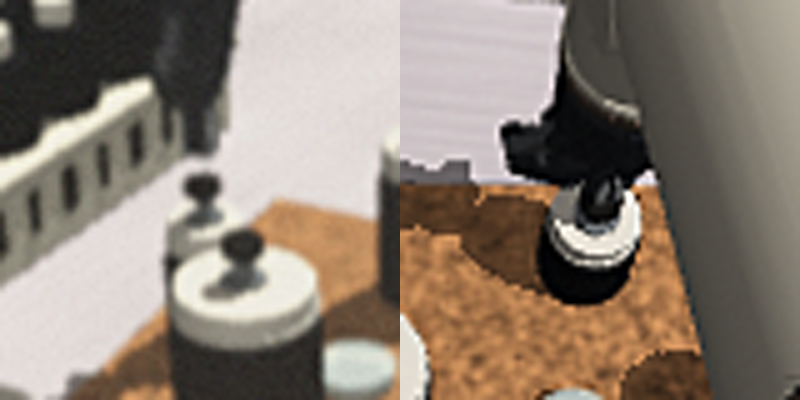

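The fingers sit directly above the small plug in both views. Pressing slowly.

```bash
python3 -m handwheel '[[[-0.01,-0.02,0.12],0],[[0,0,0.1],0],[[0,0,0.06],0],[[0,0,0.04],0],[[0,0,0.04],0],[[0,0,0.04],0],[[0,0,0.04],0],[[0,0,0],0],[[0,0,0],0]]'; python3 go.py small
```

```text
clock: 3.9
tcp_pos: [616.8, -93.5, 298.0]
tcp_rot: [[0.958, 0.287, 0.0], [0.287, -0.958, -0.0], [0.0, 0.0, -1.0]]
wrist_force: [-1.6, 0.3, 3.9]
width: 0.5
gripper_force: 1.7
clock 3.9 tip [616.9 -93.5 125. ] tilt z [ 3.e-04 -1.e-04 -1.e+00] F [-1.6  0.3  3.9] width 0.5 j [ 0.54  0.61 -0.59  1.7   0.41  0.95 -1.49]
tool-units to free-down top [0.013 0.003 0.16 ] mm [0.6 0.1 8. ]
```

```bash
python3 -m handwheel '[[[0,0,0.04],0],[[0,0,0.04],0],[[0,0,0.04],0],[[0,0,0.04],0],[[0,0,0.04],0],[[0,0,0],0],[[0,0,0],0]]'; python3 go.py small
```

```text
clock: 4.6
tcp_pos: [616.8, -93.5, 287.8]
tcp_rot: [[0.958, 0.287, 0.0], [0.287, -0.958, 0.0], [0.0, 0.0, -1.0]]
wrist_force: [-0.3, -0.7, 5.5]
width: -0.1
gripper_force: 2.5
clock 4.6 tip [616.8 -93.5 114.8] tilt z [ 1.e-04  0.e+00 -1.e+00] F [-0.3 -0.7  5.5] width -0.1 j [ 0.53  0.62 -0.59  1.71  0.41  0.94 -1.5 ]
tool-units to free-down top [ 0.013  0.003 -0.045] mm [ 0.7  0.2 -2.2]
```

```bash
python3 -m handwheel '[[[0,0,0.02],0],[[0,0,0.02],0],[[0,0,0],0],[[0,0,0],0]]'; python3 go.py small
```

```text
clock: 5.0
tcp_pos: [616.9, -93.5, 286.3]
tcp_rot: [[0.958, 0.287, 0.0], [0.287, -0.958, -0.0], [0.0, 0.0, -1.0]]
wrist_force: [-2.1, 0.4, 7.6]
width: 0.1
gripper_force: 3.8
clock 5.0 tip [617.  -93.6 113.3] tilt z [ 5.e-04 -3.e-04 -1.e+00] F [-2.1  0.4  7.6] width 0.1 j [ 0.53  0.63 -0.59  1.71  0.42  0.93 -1.5 ]
tool-units to free-down top [ 0.01   0.001 -0.074] mm [ 0.5  0.1 -3.7]
```

```bash
python3 -m handwheel '[[[0,0,0.02],0],[[0,0,0],0],[[0,0,0],0]]'; python3 -m handwheel '[[[0,0,-0.05],0],[[0,0,-0.15],0],[[0,0,-0.4],0],[[0,0,-0.6],0],[[0,0,-0.6],0],[[0,0,0],0],[[0,0,0],0]]'; python3 go.py medium
```

```text
clock: 5.3
tcp_pos: [617.0, -93.5, 285.5]
tcp_rot: [[0.958, 0.287, 0.001], [0.287, -0.958, -0.0], [0.001, 0.001, -1.0]]
wrist_force: [-3.2, 0.2, 8.9]
width: -0.2
gripper_force: 4.5
clock: 6.0
tcp_pos: [616.9, -93.7, 375.3]
tcp_rot: [[0.958, 0.287, 0.001], [0.287, -0.958, -0.0], [0.001, 0.001, -1.0]]
wrist_force: [-0.8, 0.1, -0.2]
width: 0.0
gripper_force: 0.0
clock 6.0 tip [617.1 -93.8 202.3] tilt z [ 1.5e-03 -5.0e-04 -1.0e+00] F [-0.8  0.1 -0.2] width 0.0 j [ 0.57  0.53 -0.63  1.64  0.34  1.08 -1.44]
tool-units to free-down top [-2.682  1.937  1.204] mm [-134.1   96.8   60.2]
```

```bash
python3 -m handwheel '[[[-0.4,0.3,0],0],[[-0.6,0.43,0],0],[[-0.6,0.43,0],0],[[-0.6,0.43,0],0],[[-0.47,0.35,0],0],[[0,0,0.1],0],[[0,0,0.3],0],[[0,0,0.2],0],[[0,0,0],0],[[0,0,0],0]]'; python3 go.py medium
python3 - <<'E'
from h import *
I=[]
for n,p in(("side",(330,170)),("top",(390,185))):
    c=read_camera(n); print(n,project(c,[517,-225,152]),project(c,observe()["tcp_pos"]-[0,0,173])); u,v=p
    I.append(cv2.resize(c["color"][v-40:v+40,u-40:u+40,::-1],None,fx=5,fy=5,interpolation=cv2.INTER_CUBIC))
cv2.imwrite("pics/m1.png",np.hstack(I))
E
```

```text
clock: 7.0
tcp_pos: [517.1, -223.5, 343.9]
tcp_rot: [[0.957, 0.289, -0.001], [0.289, -0.957, 0.001], [-0.001, -0.002, -1.0]]
wrist_force: [0.9, 0.4, 0.2]
width: -0.3
gripper_force: 0.0
clock 7.0 tip [ 516.9 -223.2  170.9] tilt z [-0.001   0.0014 -1.    ] F [0.9 0.4 0.2] width -0.3 j [ 0.85  0.45 -0.62  1.82  0.31  0.96 -1.18]
tool-units to free-down top [-0.018  0.033  0.577] mm [-0.9  1.6 28.9]
side [345.58028207 160.51315372] [345.38340549 155.45298935]
top [404.48890131 198.92530726] [405.59929286 196.99317235]
```

View pics/m1.png

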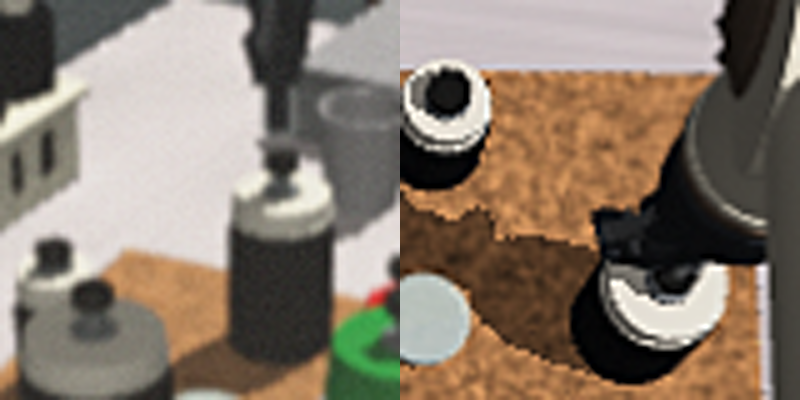

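The small plug now sits low on its lid, and the fingers are over the medium plug. Pressing the medium one.

```bash
python3 -m handwheel '[[[-0.01,0.03,0.1],0],[[0,0,0.08],0],[[0,0,0.06],0],[[0,0,0.04],0],[[0,0,0.04],0],[[0,0,0.04],0],[[0,0,0.04],0],[[0,0,0.04],0],[[0,0,0],0],[[0,0,0],0]]'; python3 go.py medium
```

```text
clock: 8.1
tcp_pos: [516.7, -226.4, 323.0]
tcp_rot: [[0.958, 0.287, 0.0], [0.287, -0.958, -0.0], [0.0, 0.0, -1.0]]
wrist_force: [-1.5, -0.2, 3.2]
width: -0.1
gripper_force: 1.5
clock 8.1 tip [ 516.7 -226.4  150. ] tilt z [ 2.e-04 -3.e-04 -1.e+00] F [-1.5 -0.2  3.2] width -0.1 j [ 0.84  0.48 -0.6   1.84  0.33  0.92 -1.2 ]
tool-units to free-down top [ 0.004 -0.029  0.16 ] mm [ 0.2 -1.4  8. ]
```

```bash
python3 -m handwheel '[[[0,0,0.04],0],[[0,0,0.04],0],[[0,0,0.04],0],[[0,0,0.03],0],[[0,0,0],0],[[0,0,0],0]]'; python3 go.py medium
```

```text
clock: 8.7
tcp_pos: [516.7, -226.4, 315.2]
tcp_rot: [[0.958, 0.287, 0.0], [0.287, -0.958, 0.0], [0.0, -0.0, -1.0]]
wrist_force: [-1.0, 0.3, 4.2]
width: -0.2
gripper_force: 1.6
clock 8.7 tip [ 516.7 -226.4  142.2] tilt z [ 1.e-04  0.e+00 -1.e+00] F [-1.   0.3  4.2] width -0.2 j [ 0.83  0.49 -0.6   1.84  0.34  0.91 -1.2 ]
tool-units to free-down top [ 0.004 -0.028  0.003] mm [ 0.2 -1.4  0.2]
```

```bash
python3 -m handwheel '[[[0,0,0.03],0],[[0,0,0.03],0],[[0,0,0.02],0],[[0,0,0.02],0],[[0,0,0],0],[[0,0,0],0]]'; python3 go.py medium
```

```text
clock: 9.3
tcp_pos: [516.8, -226.4, 310.8]
tcp_rot: [[0.958, 0.287, 0.0], [0.287, -0.958, -0.0], [0.0, 0.001, -1.0]]
wrist_force: [-2.1, -0.2, 8.6]
width: -0.4
gripper_force: 4.2
clock 9.3 tip [ 516.8 -226.4  137.8] tilt z [ 3.e-04 -4.e-04 -1.e+00] F [-2.1 -0.2  8.6] width -0.4 j [ 0.83  0.5  -0.59  1.85  0.35  0.9  -1.21]
tool-units to free-down top [ 0.002 -0.029 -0.085] mm [ 0.1 -1.5 -4.2]
```

```bash
python3 -m handwheel '[[[0,0,-0.05],0],[[0,0,-0.15],0],[[0,0,-0.4],0],[[0,0,-0.6],0],[[0,0,-0.4],0],[[0,0,0],0],[[0,0,0],0]]'; python3 go.py large
```

```text
clock: 10.0
tcp_pos: [516.4, -226.4, 390.1]
tcp_rot: [[0.958, 0.287, 0.0], [0.287, -0.958, -0.0], [0.0, 0.0, -1.0]]
wrist_force: [0.1, -0.6, -1.1]
width: 0.3
gripper_force: 0.0
clock 10.0 tip [ 516.5 -226.4  217.1] tilt z [ 2.e-04 -3.e-04 -1.e+00] F [ 0.1 -0.6 -1.1] width 0.3 j [ 0.87  0.4  -0.64  1.78  0.27  1.05 -1.14]
tool-units to free-down top [ 1.131 -5.141  0.901] mm [  56.6 -257.    45.1]
```

```bash
python3 -m handwheel '[[[0.08,-0.4,0],0],[[0.15,-0.66,0],0],[[0.15,-0.66,0],0],[[0.15,-0.66,0],0],[[0.15,-0.66,0],0],[[0.15,-0.66,0],0],[[0.15,-0.66,0],0],[[0.1,-0.5,0],0],[[0.05,-0.28,0],0],[[0,0,0.1],0],[[0,0,0],0],[[0,0,0],0]]'; python3 go.py large
python3 - <<'E'
from h import *
I=[]
for n,p in(("side",(320,180)),("top",(320,190))):
    c=read_camera(n); print(n,project(c,[497,36,182]),project(c,observe()["tcp_pos"]-[0,0,173])); u,v=p
    I.append(cv2.resize(c["color"][v-40:v+40,u-40:u+40,::-1],None,fx=5,fy=5,interpolation=cv2.INTER_CUBIC))
cv2.imwrite("pics/l1.png",np.hstack(I))
E
```

```text
clock: 11.2
tcp_pos: [497.1, 34.2, 384.5]
tcp_rot: [[0.959, 0.284, -0.001], [0.284, -0.959, -0.001], [-0.001, 0.0, -1.0]]
wrist_force: [0.3, 0.1, -0.1]
width: 0.0
gripper_force: 0.0
clock 11.2 tip [496.9  34.1 211.5] tilt z [-1.4e-03 -6.0e-04 -1.0e+00] F [ 0.3  0.1 -0.1] width 0.0 j [ 0.53  0.3  -0.76  1.94  0.25  1.   -1.63]
tool-units to free-down top [ 0.014 -0.037  0.79 ] mm [ 0.7 -1.8 39.5]
side [307.82529532 187.03367446] [307.66307698 177.56392892]
top [308.95432833 192.79885161] [309.24025699 189.80880086]
```

View pics/l1.png

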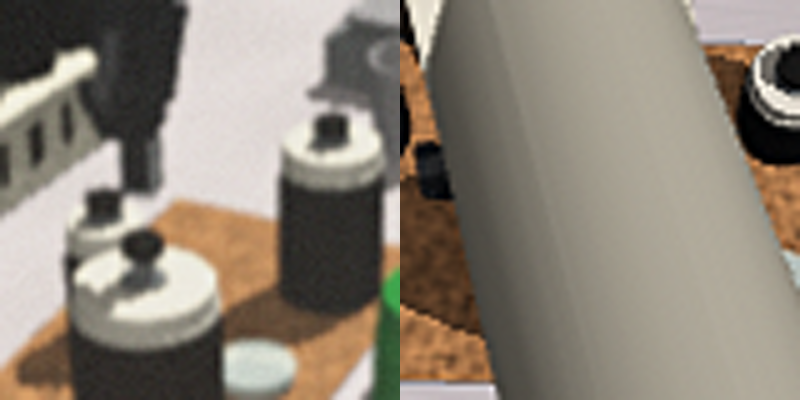

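The medium plug is down, and the fingers line up with the large plug in the side view. The arm blocks the top view. Pressing the large one.

```bash
python3 -m handwheel '[[[0.01,-0.04,0.12],0],[[0,0,0.16],0],[[0,0,0.12],0],[[0,0,0.06],0],[[0,0,0.04],0],[[0,0,0.04],0],[[0,0,0.04],0],[[0,0,0.04],0],[[0,0,0],0],[[0,0,0],0]]'; python3 go.py large
```

```text
clock: 12.3
tcp_pos: [497.1, 38.2, 354.5]
tcp_rot: [[0.958, 0.287, 0.001], [0.287, -0.958, -0.0], [0.0, 0.0, -1.0]]
wrist_force: [-1.1, -0.1, 2.2]
width: -0.3
gripper_force: 1.5
clock 12.3 tip [497.2  38.2 181.5] tilt z [ 5.e-04 -1.e-04 -1.e+00] F [-1.1 -0.1  2.2] width -0.3 j [ 0.5   0.35 -0.74  1.97  0.29  0.94 -1.67]
tool-units to free-down top [-0.016  0.04   0.191] mm [-0.8  2.   9.5]
```

```bash
python3 -m handwheel '[[[0,0,0.04],0],[[0,0,0.04],0],[[0,0,0.04],0],[[0,0,0.03],0],[[0,0,0],0],[[0,0,0],0]]'; python3 go.py large
```

```text
clock: 12.9
tcp_pos: [497.1, 38.1, 346.7]
tcp_rot: [[0.958, 0.287, 0.0], [0.287, -0.958, 0.0], [0.0, -0.0, -1.0]]
wrist_force: [-0.3, 0.9, 3.7]
width: -0.1
gripper_force: 1.6
clock 12.9 tip [497.1  38.2 173.7] tilt z [ 3.e-04  1.e-04 -1.e+00] F [-0.3  0.9  3.7] width -0.1 j [ 0.49  0.36 -0.74  1.97  0.3   0.92 -1.68]
tool-units to free-down top [-0.015  0.041  0.035] mm [-0.8  2.   1.7]
```

```bash
python3 -m handwheel '[[[0,0,0.03],0],[[0,0,0.03],0],[[0,0,0.03],0],[[0,0,0.03],0],[[0,0,0],0],[[0,0,0],0]]'; python3 go.py large
```

```text
clock: 13.5
tcp_pos: [497.1, 38.2, 341.1]
tcp_rot: [[0.958, 0.287, 0.0], [0.287, -0.958, -0.0], [0.0, 0.0, -1.0]]
wrist_force: [-1.4, 0.0, 8.5]
width: 0.1
gripper_force: 3.9
clock 13.5 tip [497.2  38.2 168.1] tilt z [ 4.e-04 -2.e-04 -1.e+00] F [-1.4  0.   8.5] width 0.1 j [ 0.49  0.37 -0.73  1.98  0.31  0.91 -1.69]
tool-units to free-down top [-0.016  0.041 -0.079] mm [-0.8  2.  -3.9]
```

Down on the stop at 8.5 N. I'll lift and move back clear for a final check.

```bash
python3 -m handwheel '[[[0,0,-0.05],0],[[0,0,-0.15],0],[[0,0,-0.4],0],[[0,0,-0.6],0],[[0,0,-0.5],0],[[0,0,0],0]]'; python3 -m handwheel '[[[0,0.5,0],0],[[0,0.7,0],0],[[0,0.7,0],0],[[0,0.7,0],0],[[0,0.7,0],0],[[0,0.7,0],0],[[0,0.7,0],0],[[-0.2,0.7,0],0],[[-0.2,0.7,0],0],[[-0.2,0.4,0],0],[[0,0,0],0],[[0,0,0],0]]'; python3 go.py large
python3 - <<'E'
from h import *
I=[]
for n,p in(("side",(310,200)),("top",(340,200))):
    c=read_camera(n);u,v=p
    I.append(cv2.resize(c["color"][v-80:v+80,u-80:u+80,::-1],None,fx=2.5,fy=2.5,interpolation=cv2.INTER_CUBIC))
cv2.imwrite("pics/f1.png",np.hstack(I))
E
```

```text
clock: 14.1
tcp_pos: [497.9, 38.4, 428.8]
tcp_rot: [[0.958, 0.287, 0.005], [0.287, -0.958, -0.0], [0.005, 0.002, -1.0]]
wrist_force: [0.5, 0.0, 0.3]
width: -0.1
gripper_force: 0.0
clock: 15.3
tcp_pos: [560.9, -281.9, 424.4]
tcp_rot: [[0.958, 0.286, -0.002], [0.286, -0.958, 0.002], [-0.001, -0.002, -1.0]]
wrist_force: [0.9, 0.6, 0.2]
width: 0.3
gripper_force: 0.0
clock 15.3 tip [ 560.6 -281.6  251.4] tilt z [-0.0018  0.0017 -1.    ] F [0.9 0.6 0.2] width 0.3 j [ 0.87  0.48 -0.62  1.58  0.29  1.18 -1.09]
tool-units to free-down top [ 0.598 -6.447  1.601] mm [  29.9 -322.3   80.1]
```

View pics/f1.png

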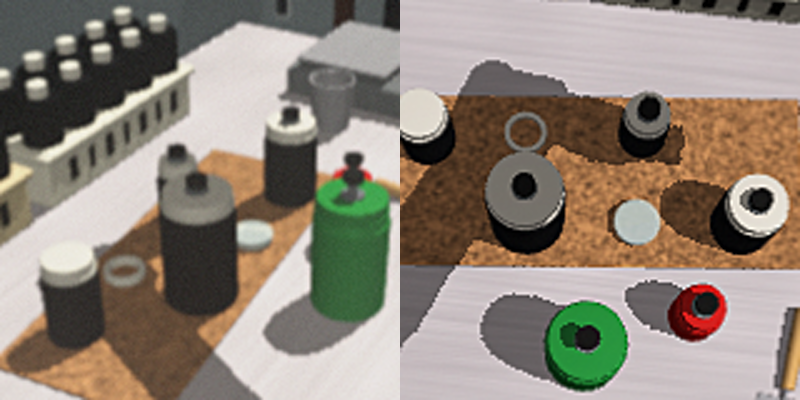

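The final picture shows all three plugs low on their lids. The jars and bystanders are where they started, and the arm is clear.

```bash
python3 -c "from bench import job_done; print(job_done())"
```

```text
the job is handed in; nothing more can be done
None
```

I pressed the small, medium and large vent plugs down in that order, each onto its stop with about 9 N; the last picture shows all three low and nothing else moved, the arm is clear, and the job is handed in at about 15 s.

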